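Switch the layout off and clip the lock-off tally to the controller

TASK

Make the model railway safe to work on: first turn the controller's dial back, click by click, to its off position (pointer at the long middle mark) without running past it into the steps on the other side. Then push the eye of the wooden-handled lock-off tally in through the sprung gate of the snap hook on the controller's front, until the gate has snapped shut behind it, and leave the tally clipped there, lying on the table on its base. Leave the battery, tape measure, glue bottle and stapler where they stand.

Things in the scene. Friction and masses are not known exactly. Their poses are not given: they have to be found in the camera images.
- controller: Grey train controller box, fixed, 100 (x) x 130 (y) x 46 mm; origin centre of underside, on the table; -x is its front. A level steel snap hook of 7 mm wire stands out from the front, wire 24 mm above the table: front wire line at x = -105 mm, sides at y = -42 and +40 mm, clear inside for 48 mm behind the front wire.
- dial_grip (a point): On the dial's vertical axis at controller (0, 0), 70 mm above the table; axes of the controller, not turning. The dial's grip bar is 12 wide, 46 mm long (20 mm behind the axis, 26 mm to the pointer end, white line on top), 55 to 79 mm above the table, on a round skirt of 54 mm diameter, 48 to 56 mm above the table.
- dial (a joint): Dial angle, rad: 0 = off, bar along controller x, pointer to +x at the long mark; positive = clockwise from above. Clicks every 0.419 rad, three steps each side, stops at +-1.30. A click resists with about 0.1 N m; let go, the dial settles in the nearest step. Starts one to three clicks clockwise of off: turn it anticlockwise.
- hook_mouth (a point): Entry point on the hook's front wire line, at controller (-105, +10) mm, 24 mm above the table; axes of the controller; the eye enters along +x. The gate is the front wire from its hinge, 41 mm to -y, to its round tip, 3 mm to +y; the fixed nose starts 8 mm to +y.
- gate (a joint): Snap hook's sprung gate, rad: 0 shut, up to 1.1 swung inwards; 1.5 to 4 N at the tip, shuts by itself. An eye entering at the mouth (within 4 mm in y) swings it in and slips round its tip once the eye's leading bar (centreline) is 15 to 30 mm inside the front wire line; the gate then springs shut through the eye.
- lock_tally: Lock-off tally, loose, 0.08 to 0.17 kg, 158 mm long, standing on its flat base: wooden handle x = -77 to +17 mm, 22 wide (y), 32 mm high, and a steel eye at its +x end. Origin on the underside near mid-length; +x from handle to eye, z up.
- tally_eye (a point): Centre of the tally's eye, at tally x = +55 mm, 22 mm above its underside; axes of the tally. The eye is an upright oval of 6 mm round bar in the tally's x-z plane (hole along y): outside 52 long (x) by 38 mm high, hole 40 by 26 mm. The leading bar's centreline is 23 mm ahead (+x) of this point.
- tally_grip (a point): Good grasp on the handle from above, fingers closing along tally y (22 mm wide): tally x = -25 mm, 18 mm above the underside, 80 mm behind the eye's centre.
- drill_battery: Black drill battery with red buttons, 60 x 88 x 50 mm, loose; origin centre of underside. Leave it alone.
- tape_measure: Black and yellow tape measure, 58 x 73 x 34 mm, loose; origin centre of underside. Leave it alone.
- glue_bottle: Grey squeeze bottle with a white nozzle, 63 mm diameter, 216 mm high, loose, standing to the left of the space before the controller; origin centre of underside. Leave it alone.
- stapler: Black stapler, 34 x 129 (y) x 39 mm, loose, to the right of the controller; origin centre of underside. Leave it alone.
- dowel_0: Thin wooden dowel, 7 mm thick, fixed, standing nearly upright on the table (leaning under 10 degrees) up to 302 mm high: an obstacle between the tally's side and the controller. Origin on the table under its middle. Always in the same place. Go round or over it.

How it is judged:
By the outcome, as a careful person would: the job done as asked, in the order asked, and still so for the second after the job is handed in, with the robot touching nothing.
It also fails if it takes over 69 s, if anything falls off the work surface, if the arm or the gripper's body presses on something with over 40 N, if the wrist force passes 120 N, or if a joint passes its speed limit or range.

ROBOT

A 6-joint arm with a two-finger parallel gripper is mounted at the origin on the work surface; the furniture and walls round the work are solid. World frame = base frame: x ahead of the robot, y to its left, z up, the work surface at z = 0. Lengths are in m, angles in rad, forces in N, time in s.
With the tool pointing down it reaches from about 0.375 to 0.9 m from the base axis. Payload 3.1 kg.
Tool frame: the origin (TCP) lies at the very end of the fingers, on their centre line; the grasp point (between the pads) lies 19 mm behind it; z points along the fingers, y is the line along which they close (so a half turn about z gives the same grasp; the last joint's range is limited). The gripper opens to 87 mm and grips with 3 to 60 N. Pads are 19 mm wide; open, the fingers measure 117 mm over their backs; the gripper's body (75 mm by 190 mm) begins 51 mm behind the grasp point.
Start: joints at [-1.518, 0.527, 1.433, -0, 1.181, -0.178], TCP at [0.143, -0.608, 0.223] pointing down, gripper open.
Joint ranges: [-3.08, 3.08], [-0.75, 2.2], [0.22, 2.44], [-1.43, 4.57], [0, 2.65], [-2.85, 2.85]. Speed limits (rad/s): [2.79, 2.79, 3.14, 3.14, 3.14, 3.14].

INTERFACE

Orientations are given as a unit quaternion [x, y, z, w].
In Python, from rig import robot gives the robot as it stands. The module is installed in compiled form; this text tells all that it offers.
- The arm moves only by the tool play_rows, never from a script. Its argument "steps" is one flat list of numbers, 5 for each row, row after row: the opening, from -1 (shut) to 1 (fully open), then the shift along the tool's x, y, z as a fraction of full scale, then the turn about the tool's z as a fraction of full scale. In form: [claw, tx, ty, tz, twist, claw, tx, ty, tz, twist, ...]. A call has exactly 10 rows; each row shifts and turns the commanded pose from where the row before left it, along the tool's axes as they then stand; what a row does not reach is not made up. Full scale, the value 1, is 0.03 m for a shift and 0.1 rad for a turn. A row lasts 1/10 s, in which the tool goes at most 50 mm and 8.59 degrees, less where a joint would pass 70% of its speed; a pose out of reach is approached as far as the arm can. A call with a number of a shift or a turn outside -1 to 1 is refused whole. A call with a gripper value outside its range is refused whole. The fingers move at their own pace and stop on an object; "grip_force" is the grip in N (left out, the last holds). Time passes only in rows, so rows that do not move let the fingers close, or fill a call up. It gives the time, the measured TCP pose, the force, the opening and the grip force at its end, in the units of the state.
- robot.get_obs(): the state, without advancing time (a new reading comes with each control period).
- robot.camera(name): name is "scene" or "top" or "wrist"; returns a dict with "image" (420x560x3 uint8, red, green, blue), "mtx" (3x3 intrinsics, pixels), "D" ([k1, k2, p1, p2, k3] as OpenCV has them; the pictures are not rectified), "rvec" (rotation vector, rad) and "tvec" (3), from world to camera coordinates, as OpenCV has them. Camera axes: x right, y down, z forward; pixel columns grow to the right and rows downward; lengths in m; the calibration is good to about 2 mm. A picture is of the moment at which its call begins. There is no depth.
- robot.hand_in(): hands the job in; it is judged then, once.
The state is a dict: "time": time; "q": joint angles; "joint_velocities": joint speeds; "joint_torque": joint torques, N m; "position": TCP position; "tool_rot": TCP orientation; "ft_force": force on the tool from outside, world axes, zero at the start; "moment": the same for the moment, N m; "grip_width": finger opening in m; "grip_force": force on a finger pad.
Only numpy, scipy, OpenCV 4.12 (cv2) and the standard library are available. Lean on these libraries where they do the work, as an engineer would, in place of code of your own. Each camera call takes 0.05 s, during which the arm holds its last target. There are 200 camera calls.

## Working session

There is one attempt and no reset: what is moved stays moved. The work goes in short steps, Python scripts to look and compute and a tool call to move; the robot and the scene stay as the last step left them, time stands still between calls to the robot, and variables do not carry over. Pictures are saved under pics/ and viewed, at most 10 in all, crops included, and the job is handed in when it is done.

Besides the shell and the picture viewer there is one more tool, called after "Request:" as name(argument=value, ...) on one line, values as JSON. play_rows: Moves the arm, as the interface text tells. Shift numbers are shares of 0.03 m and turn numbers shares of 0.1 rad, none past 1 either way. Its arguments: {"type":"object","properties":{"steps":{"type":"array"},"grip_force":{"type":"number"}},"required":["steps"]}

```bash
mkdir -p pics; cat > h.py <<'E'
import numpy as np, cv2
from rig import robot
from scipy.spatial.transform import Rotation as R
def cam(n,save=None):
    c=robot.camera(n)
    if save: cv2.imwrite('pics/'+save,c['image'][:,:,::-1])
    return c
def ray(c,uv):
    p=cv2.undistortPoints(np.array(uv,float).reshape(-1,1,2),np.array(c['mtx']),np.array(c['D'])).reshape(-1,2)
    M=cv2.Rodrigues(np.array(c['rvec'],float))[0];t=np.array(c['tvec'],float).ravel()
    return -M.T@t,np.c_[p,np.ones(len(p))]@M
def onz(c,uv,z):
    o,d=ray(c,uv); return o+d*((z-o[2])/d[:,2])[:,None]
def proj(c,P):
    return cv2.projectPoints(np.array(P,float).reshape(-1,1,3),np.array(c['rvec'],float),np.array(c['tvec'],float),np.array(c['mtx']),np.array(c['D']))[0].reshape(-1,2)
def tri(c1,u1,c2,u2):
    o1,d1=ray(c1,u1);o2,d2=ray(c2,u2);out=[]
    for a,b in zip(d1,d2):
        s=np.linalg.lstsq(np.c_[a,-b],o2-o1,rcond=None)[0]
        p,q=o1+a*s[0],o2+b*s[1];out.append(np.r_[(p+q)/2,np.linalg.norm(p-q)])
    return np.array(out)
E
python3 - <<'E'
from h import *
import pickle
np.set_printoptions(precision=4,suppress=True)
C={}
for n in ['scene','top','wrist']:
    C[n]=cam(n,n+'0.png'); print(n,ray(C[n],[[280,210]]))
pickle.dump(C,open('C0.pkl','wb'))
o=robot.get_obs();print(o)
a=np.hstack([C['scene']['image'],C['top']['image']])
E
```

```text
scene (array([0.2103, 0.5289, 0.8078]), array([[ 0.3515, -0.5727, -0.741 ]]))
top (array([ 0.3577, -0.0542,  1.1923]), array([[ 0.1914, -0.0067, -0.9815]]))
wrist (array([ 0.2126, -0.5915,  0.3835]), array([[-0.2619, -0.0699, -0.9626]]))
{'time': 0.15, 'q': array([-1.5185,  0.5283,  1.4336,  0.    ,  1.1814, -0.1785]), 'joint_velocities': array([ 0.0016, -0.0026, -0.0036,  0.0014,  0.0001,  0.0013]), 'joint_torque': array([  0.0008, -44.0432, -17.6843,   0.0634,   0.0553,  -0.0001]), 'position': array([ 0.143 , -0.6079,  0.2218]), 'tool_rot': array([ 0.9933,  0.1151,  0.0001, -0.0008]), 'ft_force': array([-0.3925,  0.4803,  0.0421]), 'moment': array([-0.0284,  0.0158, -0.0301]), 'grip_force': 0.0, 'grip_width': 0.08725366762421337}
```

View pics/scene0.png

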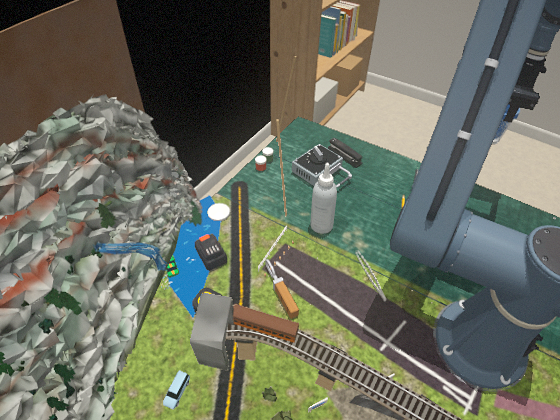

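View pics/top0.png

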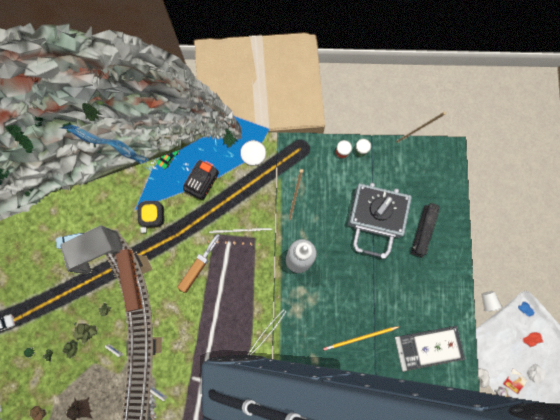

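The scene picture shows the controller at about (318,163) and the tally at (283,290). In the top view, the controller is at (380,212) with its hook below at (372,243), the tally handle at (192,270) with its eye at (213,243), the dowel near (296,195) and the bottle at (300,255).

```bash
python3 - <<'E'
from h import *
import pickle
np.set_printoptions(precision=4,suppress=True)
C=pickle.load(open('C0.pkl','rb'))
T,S=C['top']['image'],C['scene']['image']
f=lambda I,x,y,w,h:cv2.resize(I[y:y+h,x:x+w],(400,300),interpolation=cv2.INTER_CUBIC)
a=np.vstack([np.hstack([f(T,330,175,120,90),f(S,280,125,100,75)]),np.hstack([f(T,160,220,100,75),f(S,240,245,100,75)])])
cv2.imwrite('pics/crop1.png',a[:,:,::-1])
print(C['top']['mtx'],C['scene']['mtx'])
c=C['top']
for n,uv,z in [('ctrl corners?',(380,212),.046),('tallyhandle',(192,270),.032),('eye',(213,243),.03),('bottle',(300,255),.2),('dowel ends',(292,215),0),('dowel top',(301,170),.3),('batt',(201,179),.05),('tape',(150,214),.034)]:
    print(n,onz(c,[uv],z)[0])
for k,cc,z in [('top',C['top'],.032),('scene',C['scene'],.032)]:
    hsv=cv2.cvtColor(cc['image'],cv2.COLOR_RGB2HSV)
    m=cv2.inRange(hsv,(8,110,120),(20,255,255))
    n,l,st,ce=cv2.connectedComponentsWithStats(m)
    for i in range(1,n):
        if st[i,4]>60:print(k,st[i],ce[i],onz(cc,[ce[i]],z)[0],cv2.minAreaRect(np.argwhere(l==i)[:,::-1].astype(np.float32)))
E
```

```text
[[491.6286   0.     280.6656]
 [  0.     491.6286 215.1731]
 [  0.       0.       1.    ]] [[382.3866   0.     281.5631]
 [  0.     382.3866 201.2927]
 [  0.       0.       1.    ]]
ctrl corners? [ 0.5816 -0.2998  0.046 ]
tallyhandle [0.4362 0.1411 0.032 ]
eye [0.5011 0.0952 0.03  ]
bottle [ 0.4594 -0.1033  0.2   ]
dowel ends [ 0.5783 -0.0923  0.    ]
dowel top [ 0.6091 -0.0983  0.3   ]
batt [0.6517 0.128  0.05  ]
tape [0.567  0.2475 0.034 ]
top [117 250  21  61 670] [126.7269 280.497 ] [0.4091 0.291  0.032 ] ((126.44001007080078, 279.9200134277344), (59.747745513916016, 11.806440353393555), 79.69515228271484)
top [178 259  27  33 336] [190.3988 275.2143] [0.424  0.1442 0.032 ] ((190.29490661621094, 275.3573303222656), (9.529638290405273, 35.29892349243164), 34.82448959350586)
scene [337   7  16  40  98] [347.6429  18.8571] [ 1.0176 -1.4522  0.032 ] ((348.5160827636719, 24.95671272277832), (40.25479507446289, 14.135270118713379), 76.67547607421875)
scene [331  42  30  28 120] [343.5417  55.2   ] [ 0.8429 -1.0294  0.032 ] ((343.5051574707031, 53.31206512451172), (11.861849784851074, 3
[... 357 characters left out ...]
4), 45.0)
scene [  0 266  44  39 273] [ 21.4029 284.8462] [0.9704 0.4749 0.032 ] ((19.493560791015625, 284.0906677246094), (13.767521858215332, 53.56559753417969), 55.40770721435547)
scene [275 281  24  33 318] [286.0943 296.5535] [0.4246 0.1465 0.032 ] ((285.68377685546875, 297.4027404785156), (33.68791580200195, 11.229305267333984), 62.10273361206055)
scene [234 305  65  30 775] [265.2981 319.5445] [0.433  0.2192 0.032 ] ((264.69647216796875, 319.3778076171875), (66.6002197265625, 12.547141075134277), 17.52556800842285)
scene [234 322  61  20 149] [266.2617 332.2953] [0.4149 0.2426 0.032 ] ((264.2951354980469, 330.5691833496094), (62.936466217041016, 4.859151363372803), 17.592424392700195)
```

View pics/crop1.png

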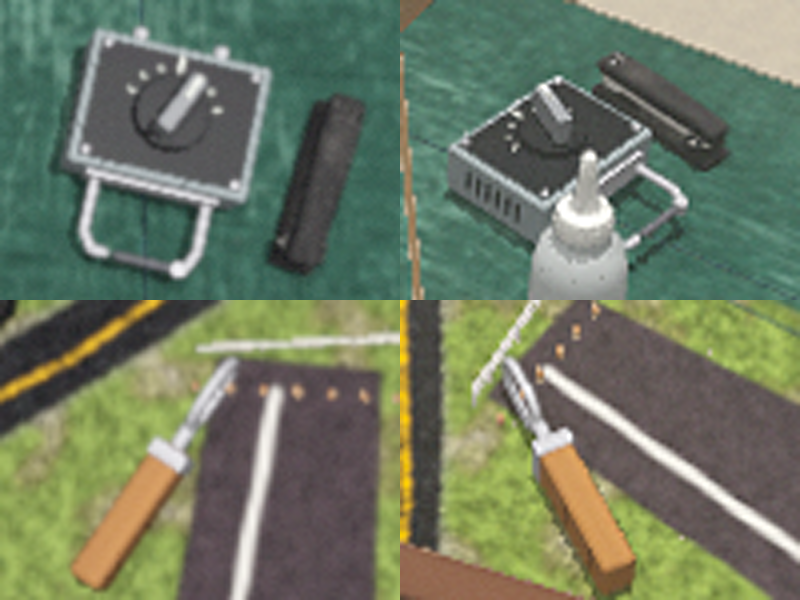

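The crop shows the lid corners in the top part at (97,32), (270,70), (244,200) and (68,160). The pointer is about one click clockwise of the long mark at (181,62), and the dark gate runs from its hinge at right (180,268) to about (110,255). The tally lies from its handle end at (90,575) to the eye tip at (232,362).

```bash
python3 - <<'E'
from h import *
import pickle
np.set_printoptions(precision=4,suppress=True)
C=pickle.load(open('C0.pkl','rb'))
t,s=C['top'],C['scene']
tu=np.array([(97,32),(270,70),(244,200),(68,160)])*.3+[330,175]
su=np.array([(50,152),(158,78),(250,132),(145,215)])/4+[280,125]
print(tri(t,tu,s,su))
P=onz(t,tu,.046);print(P,P.mean(0))
d=(P[0]+P[1]-P[2]-P[3])/2;e=(P[0]+P[3]-P[1]-P[2])/2
print('len',np.hypot(*d[:2]),np.hypot(*e[:2]),'yaw',np.arctan2(d[1],d[0]),np.arctan2(-e[0],e[1]))
b=onz(t,np.array([(165,130),(200,76)])*.3+[330,175],.079);q=b[1]-b[0];print('bar yaw',np.arctan2(q[1],q[0]))
# tally: handle back end and eye tip on tops
tt=np.array([(90,575-300),(170,455-300),(232,362-300)])/4+[160,220]
ss=np.array([(217,270),(155,138),(112,62)])/4+[240,245]
print('tally',tri(t,tt,s,ss));print(onz(t,tt,.032))
o=robot.get_obs();print(R.from_quat(o['tool_rot']).as_matrix())
E
```

```text
[[ 0.6489 -0.2526  0.037   0.0018]
 [ 0.6221 -0.3769  0.0394  0.0033]
 [ 0.5278 -0.355   0.0409  0.0011]
 [ 0.5542 -0.2312  0.0359  0.0022]]
[[ 0.6475 -0.2508  0.046 ]
 [ 0.6222 -0.3746  0.046 ]
 [ 0.5276 -0.3535  0.046 ]
 [ 0.5535 -0.2293  0.046 ]] [ 0.5877 -0.302   0.046 ]
len 0.0966374248458649 0.12664138913879835 yaw -0.22161862159894916 -0.20393374054491106
bar yaw -0.5723741933771365
tally [[0.3925 0.1636 0.0164 0.0008]
 [0.4628 0.1178 0.0327 0.0003]
 [0.5178 0.0838 0.0272 0.004 ]]
[[0.3924 0.1608 0.032 ]
 [0.463  0.1179 0.032 ]
 [0.519  0.0839 0.032 ]]
[[ 0.9735  0.2288 -0.0001]
 [ 0.2288 -0.9735  0.0017]
 [ 0.0003 -0.0016 -1.    ]]
```

Request:
play_rows(steps=[1,0.98,-0.38,0,0,1,0.98,-0.38,0,0,1,0.98,-0.38,0,0,1,0.98,-0.38,0,0,1,0.98,-0.38,0,0,1,0.98,-0.38,0,0,1,0.98,-0.38,0,0,1,0.98,-0.38,0,0,1,0.98,-0.38,0,0,1,0.98,-0.38,0,0], grip_force=25)

```text
time: 1.15
position: [0.404, -0.4291, 0.2223]
tool_rot: [0.993, 0.115, -0.0, -0.0]
ft_force: [-0.4, 0.5, -0.4]
grip_width: 0.0873
grip_force: 0.0
```

Request:
play_rows(steps=[1,0.98,-0.38,0,0,1,0.98,-0.38,0,0,1,0.98,-0.38,0,0,1,0.98,-0.38,0,0,1,0.98,-0.38,0,0,1,0.98,-0.38,0,0,1,0.98,-0.38,0,0,1,0,0,0,1,1,0,0,0,1,1,0,0,0,1])

```text
time: 2.15
position: [0.5853, -0.3047, 0.2219]
tool_rot: [0.999, -0.036, -0.0, -0.0]
ft_force: [0.2, -0.1, -0.7]
grip_width: 0.087
grip_force: 0.0
```

Request:
play_rows(steps=[1,0,0,0,1,1,0,0,0,1,1,0,0,0,1,1,0,0,0,1,1,0,0,0,1,1,0,0,0,0,1,0,0,0,0,1,0,0,0,0,1,0,0,0,0,1,0,0,0,0])

```text
time: 3.15
position: [0.5852, -0.3054, 0.2225]
tool_rot: [0.96, -0.281, -0.0, -0.0]
ft_force: [-0.5, -0.2, 0.3]
grip_width: 0.087
grip_force: 0.0
```

```bash
python3 - <<'E'
from h import *
import pickle
np.set_printoptions(precision=4,suppress=True)
c=cam('wrist','w1.png');t=cam('top');pickle.dump((c,t),open('C1.pkl','wb'))
o=robot.get_obs();print(o['time'],o['position'],R.from_quat(o['tool_rot']).as_matrix(),o['q'],ray(c,[[280,210]]))
E
```

```text
3.25 [ 0.5852 -0.3054  0.2225] [[ 0.8425 -0.5387 -0.    ]
 [-0.5387 -0.8425  0.    ]
 [-0.0001 -0.     -1.    ]] [-0.65    0.576   1.3382  0.      1.2275  1.4897] (array([ 0.6453, -0.3442,  0.3844]), array([[-0.2333,  0.1373, -0.9627]]))
```

View pics/w1.png

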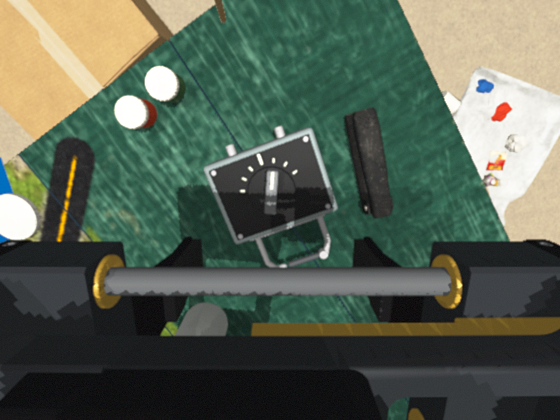

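The wrist view shows the lid corners at about (206,170), (311,130), (335,210) and (237,242), the long mark at (260,159), the bar at (271,190) and the hook at (268–328,240–265). I'll enlarge it.

```bash
python3 - <<'E'
from h import *
import pickle
np.set_printoptions(precision=4,suppress=True)
c,t=pickle.load(open('C1.pkl','rb'))
I=c['image'][120:270,190:350]
I=cv2.resize(I,(640,600),interpolation=cv2.INTER_CUBIC)
I=np.clip(I.astype(float)*1.5,0,255).astype(np.uint8)
cv2.imwrite('pics/w1c.png',I[:,:,::-1])
P=onz(c,[(206,170),(311,130),(335,210),(237,242)],.046);print(P,P.mean(0))
d=(P[0]+P[1]-P[2]-P[3])/2;e=(P[0]+P[3]-P[1]-P[2])/2
print('len',np.hypot(*d[:2]),np.hypot(*e[:2]),'yaw',np.arctan2(d[1],d[0]),np.arctan2(-e[0],e[1]))
tu=np.array([(97,32),(270,70),(244,200),(68,160)])*.3+[330,175]
print(tri(c,[(206,170),(311,130),(335,210),(237,242)],t,tu))
E
```

```text
[[ 0.6469 -0.2512  0.046 ]
 [ 0.621  -0.3722  0.046 ]
 [ 0.5291 -0.3495  0.046 ]
 [ 0.5575 -0.2316  0.046 ]] [ 0.5886 -0.3011  0.046 ]
len 0.093080758472898 0.12247745886178542 yaw -0.22922987328818134 -0.22387429311507268
[[ 0.6472 -0.251   0.0457  0.0007]
 [ 0.6211 -0.3722  0.0523  0.0013]
 [ 0.5283 -0.3513  0.0469  0.0042]
 [ 0.5552 -0.2299  0.0393  0.0014]]
```

View pics/w1c.png

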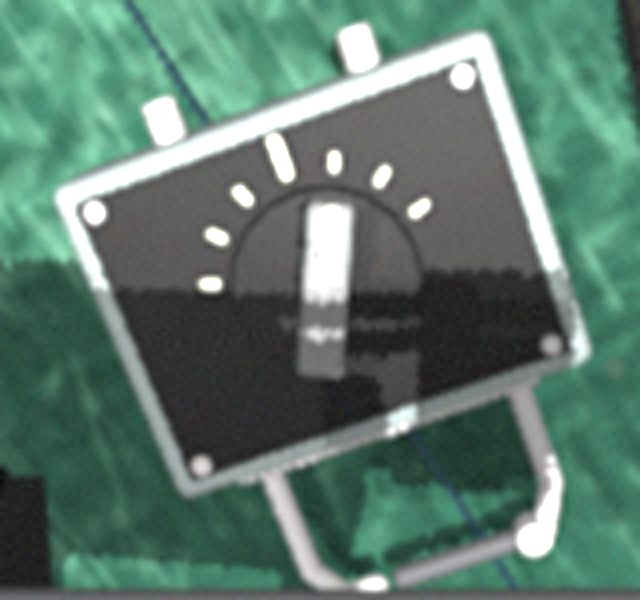

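The enlargement shows the pointer end at (329,205), one mark clockwise of the long mark at (281,158). The lid corners are at (58,188), (490,35), (590,352) and (188,495). The gate runs from its hinge at (533,540) to its tip near (395,580).

```bash
python3 - <<'E'
from h import *
import pickle
np.set_printoptions(precision=4,suppress=True)
c,t=pickle.load(open('C1.pkl','rb'))
f=lambda a:np.array(a,float)/4+[190-.4,120-.4]
P=onz(c,f([(58,188),(490,35),(590,352),(188,495)]),.046);print(P,P.mean(0))
d=(P[0]+P[1]-P[2]-P[3])/2;e=(P[0]+P[3]-P[1]-P[2])/2
y=(np.arctan2(d[1],d[0])+np.arctan2(-e[0],e[1]))/2
print('len',np.hypot(*d[:2]),np.hypot(*e[:2]),'yaw',np.arctan2(d[1],d[0]),np.arctan2(-e[0],e[1]))
b=onz(c,f([(329,205),(321,375)]),.079);q=b[0]-b[1];print('bar',b,np.hypot(*q[:2]),np.arctan2(q[1],q[0]))
print('skirt',onz(c,f([(326,283)]),.056))
h=onz(c,f([(533,540),(385,582),(395,580)]),.024)
Ri=np.array([[np.cos(y),np.sin(y)],[-np.sin(y),np.cos(y)]])
print('hook ctrl',(h-P.mean(0))[:,:2]@Ri.T)
m=onz(c,f([(281,158)]),.046);print('longmark ctrl',(m-P.mean(0))[:,:2]@Ri.T)
E
```

```text
[[ 0.6511 -0.2517  0.046 ]
 [ 0.6218 -0.3741  0.046 ]
 [ 0.5303 -0.353   0.046 ]
 [ 0.5564 -0.2302  0.046 ]] [ 0.5899 -0.3022  0.046 ]
len 0.09555493341123586 0.12565153759275863 yaw -0.22454078986791348 -0.22226338026279954
bar [[ 0.6103 -0.3157  0.079 ]
 [ 0.574  -0.2897  0.079 ]] 0.04465747896531666 -0.6200405442644383
skirt [[ 0.59   -0.3012  0.056 ]]
hook ctrl [[-0.1078 -0.0296]
 [-0.1056  0.0199]
 [-0.106   0.0166]]
longmark ctrl [[0.0353 0.0016]]
```

Request:
play_rows(steps=[1,0.07,-0.18,0,0,1,0,0,0,0.7,1,0,0,0.9,0,1,0,0,0.9,0,1,0,0,0.9,0,1,0,0,0.9,0,1,0,0,0.9,0,0,0,0,0.85,0,-0.3,0,0,0,0,-0.5,0,0,0,0])

```text
time: 4.25
position: [0.5902, -0.3018, 0.062]
tool_rot: [0.949, -0.314, -0.0, -0.0]
ft_force: [0.6, -0.6, -0.3]
grip_width: 0.0705
grip_force: 0.0
```

Request:
play_rows(steps=[-1,0,0,0,0,-1,0,0,0,0,-1,0,0,0,0,-1,0,0,0,0,-1,0,0,0,0,-1,0,0,0,0,-1,0,0,0,0,-1,0,0,0,0,-1,0,0,0,0,-1,0,0,0,0])

```text
time: 5.25
position: [0.5906, -0.3009, 0.0621]
tool_rot: [0.949, -0.314, 0.0, -0.001]
ft_force: [3.4, 4.2, -0.2]
grip_width: 0.0121
grip_force: 25.0
```

Request:
play_rows(steps=[-1,0,0,0,-0.6,-1,0,0,0,-0.6,-1,0,0,0,-0.6,-1,0,0,0,-0.6,-1,0,0,0,-0.6,-1,0,0,0,-0.6,-1,0,0,0,-0.5,-1,0,0,0,0,-1,0,0,0,0,-1,0,0,0,0])

```text
time: 6.25
position: [0.5907, -0.3007, 0.0621]
tool_rot: [0.993, -0.114, 0.001, -0.001]
ft_force: [3.8, 4.8, -0.3]
grip_width: 0.0116
grip_force: 25.0
```

Request:
play_rows(steps=[0,0,0,0,0,0,0,0,0,0,0,0,0,0,0,0,0,0,-0.5,0,0,0,0,-1,0,0,0,0,-1,0,0,0,0,-1,0,0,0,0,-1,0,0,0,0,-1,0,0,0,0,0,0])

```text
time: 7.25
position: [0.5924, -0.3042, 0.2338]
tool_rot: [0.993, -0.114, 0.005, 0.003]
ft_force: [1.0, -0.8, 0.3]
grip_width: 0.0436
grip_force: 0.0
```

```bash
python3 - <<'E'
from h import *
import pickle
np.set_printoptions(precision=4,suppress=True)
c=cam('wrist');pickle.dump(c,open('C2.pkl','wb'))
I=cv2.resize(c['image'][100:280,180:380],(660,594),interpolation=cv2.INTER_CUBIC)
I=np.clip(I.astype(float)*1.4,0,255).astype(np.uint8)
cv2.imwrite('pics/w2.png',I[:,:,::-1])
o=robot.get_obs();print(o['position'],R.from_quat(o['tool_rot']).as_matrix())
E
```

```text
[ 0.5911 -0.3033  0.2309] [[ 0.9738 -0.2274  0.0055]
 [-0.2274 -0.9738 -0.0046]
 [ 0.0064  0.0032 -1.    ]]
```

View pics/w2.png

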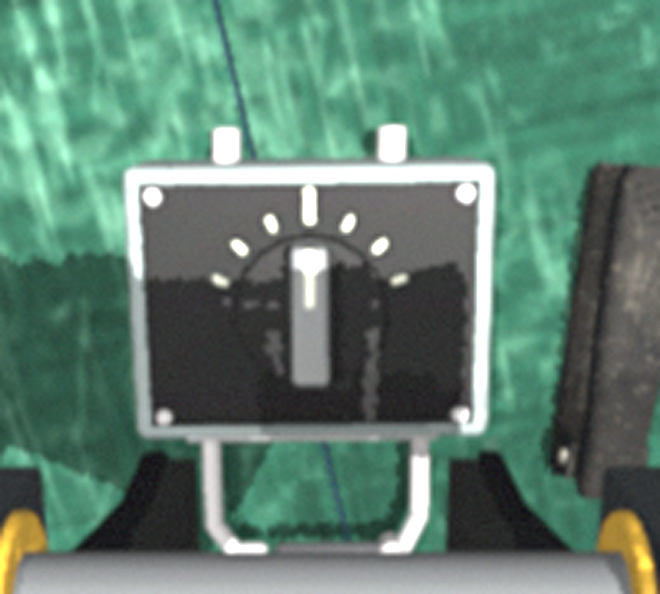

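The dial stands at off: the pointer at (309,260) is in line with the long mark at (309,205). Next I fly high over the bottle and dowel to the tally.

Request:
play_rows(steps=[1,0,0,-0.9,0,1,0,0,-0.9,0,1,0,0,-0.9,0,1,0,0,-0.9,0,1,-0.62,-0.94,0,0,1,-0.62,-0.94,0,0,1,-0.62,-0.94,0,0,1,-0.62,-0.94,0,0,1,-0.62,-0.94,0,0,1,-0.62,-0.94,0,0])

```text
time: 8.3
position: [0.518, -0.1105, 0.3337]
tool_rot: [0.993, -0.115, -0.001, -0.0]
ft_force: [0.9, 0.3, 0.7]
grip_width: 0.0867
grip_force: 0.0
```

Request:
play_rows(steps=[1,-0.62,-0.94,0,0,1,-0.62,-0.94,0,0,1,-0.62,-0.94,0,0,1,-0.62,-0.94,0,0,1,-0.62,-0.94,0,0,1,-0.62,-0.94,0,0,1,-0.62,-0.94,0,0,1,-0.62,-0.94,0,0,1,0,0,1,1,1,0,0,1,1])

```text
time: 9.3
position: [0.4253, 0.1426, 0.2743]
tool_rot: [0.977, -0.214, 0.001, -0.0]
ft_force: [0.5, 0.3, -0.5]
grip_width: 0.0868
grip_force: 0.0
```

Request:
play_rows(steps=[1,0,0,1,1,1,0,0,0,0.2,1,0,0,0,0,1,0,0,0,0,1,0,0,0,0,1,0,0,0,0,1,0,0,0,0,1,0,0,0,0,1,0,0,0,0,1,0,0,0,0])

```text
time: 10.3
position: [0.426, 0.1416, 0.2451]
tool_rot: [0.963, -0.271, -0.0, 0.0]
ft_force: [0.2, -0.1, 0.0]
grip_width: 0.0872
grip_force: 0.0
```

```bash
python3 - <<'E'
from h import *
import pickle
np.set_printoptions(precision=4,suppress=True)
c=cam('wrist','w3.png');pickle.dump(c,open('C3.pkl','wb'))
o=robot.get_obs();print(o['time'],o['position'],R.from_quat(o['tool_rot']).as_matrix())
E
```

```text
10.35 [0.426  0.1417 0.2451] [[ 0.853 -0.522 -0.   ]
 [-0.522 -0.853  0.   ]
 [-0.    -0.    -1.   ]]
```

View pics/w3.png

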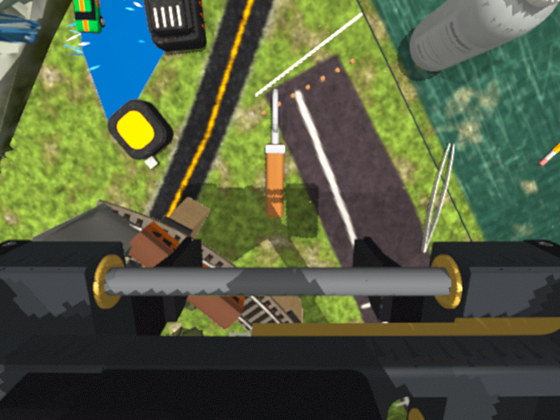

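The tally lies straight up the picture: handle from (275,216) to the collar at (275,146), eye tip at (275,89).

```bash
python3 - <<'E'
from h import *
import pickle
np.set_printoptions(precision=4,suppress=True)
c=pickle.load(open('C3.pkl','rb'));C=pickle.load(open('C0.pkl','rb'))
hsv=cv2.cvtColor(c['image'],cv2.COLOR_RGB2HSV)
m=cv2.inRange(hsv,(6,100,60),(20,255,255));m[:140]=0;m[225:]=0;m[:,:255]=0;m[:,300:]=0
for r in range(150,222,6):
    x=np.flatnonzero(m[r]);print(r,(x.min(),x.max()) if len(x) else None)
g=c['image'][80:150,255:300].astype(int)
for r in range(84,150,5):
    row=c['image'][r,262:292].astype(int);s=row.max(1)-row.min(1);x=np.flatnonzero((s<30)&(row.mean(1)>110))+262;print(r,x)
M=robot.get_obs();T=R.from_quat(M['tool_rot']).as_matrix()
u=[(275.5,216),(275.5,151),(275.5,145)]
P=onz(c,u,.032);print(P,(P-M['position'])@T)
e=onz(c,[(275.5,89)],.022);print('tip',e,(e-M['position'])@T)
# height: collar/handle joint seen in top & wrist
t=C['top'];s=C['scene']
tt=np.array([(168,462-300)])/4+[160,220]
print(tri(c,[(275.5,153)],t,tt),tri(c,[(275.5,153)],s,np.array([(158,148)])/4+[240,245]))
E
```

```text
150 None
156 (np.int64(266), np.int64(284))
162 (np.int64(266), np.int64(283))
168 (np.int64(266), np.int64(283))
174 (np.int64(266), np.int64(283))
180 (np.int64(266), np.int64(283))
186 (np.int64(266), np.int64(283))
192 (np.int64(266), np.int64(282))
198 (np.int64(266), np.int64(283))
204 (np.int64(266), np.int64(282))
210 (np.int64(267), np.int64(282))
216 (np.int64(268), np.int64(281))
84 [268 269 270 271]
89 [262 263 264 265 273 274 275 276 277]
94 [272 273 274 275 276 277]
99 [272 273 274 275 276 277]
104 [272 273 274 275 276]
109 [272 273 274 275 276 277]
114 [272 273 274 275 276 277]
119 [272 273 274 275 276 277]
124 [272 273 274 275 276 277]
129 [272 273 274 275 276 277]
134 [271 272 273 274 275 276 277 278]
139 [271 272 273 274 275 276 277 278]
144 [267 268 282 283]
149 [265 266 267 268 269 270 271 272 273 274 275 276 277 278 279 280 281 282
 283 284 285]
[[0.3912 0.1648 0.032 ]
 [0.4615 0.1217 0.032 ]
 [0.4676 0.1179 0.032 ]] [[-0.0418 -0.0016  0.2131]
 [ 0.0407 -0.0015  0.2131]
 [ 0.0479 -0.0015  0.2131]]
tip [[0.5228 0.0841 0.022 ]] [[ 0.1126 -0.0014  0.2231]]
[[0.4593 0.1223 0.0183 0.0031]] [[0.4587 0.1224 0.0315 0.0018]]
```

Request:
play_rows(steps=[1,0.27,-0.06,0,0,1,0,0,1,0,1,0,0,1,0,1,0,0,1,0,1,0,0,1,0,1,0,0,1,0,1,0,0,1,0,1,0,0,1,0,1,0,0,0.5,0,1,0,0,0.45,0])

```text
time: 11.35
position: [0.4344, 0.1387, 0.0049]
tool_rot: [0.963, -0.271, -0.0, 0.0]
ft_force: [-0.6, 0.7, -0.2]
grip_width: 0.0871
grip_force: 0.0
```

Request:
play_rows(steps=[-1,0,0,0,0,-1,0,0,0,0,-1,0,0,0,0,-1,0,0,0,0,-1,0,0,0,0,-1,0,0,0,0,-1,0,0,0,0,-1,0,0,0,0,-1,0,0,0,0,-1,0,0,0,0], grip_force=40)

```text
time: 12.35
position: [0.434, 0.139, 0.0066]
tool_rot: [0.963, -0.271, 0.0, -0.0]
ft_force: [-0.2, -0.3, 0.8]
grip_width: 0.0219
grip_force: 40.0
```

Request:
play_rows(steps=[-1,0,0,-1,0,-1,0,0,-1,0,-1,0,0,-1,0,-1,0,0,-1,0,-1,0,0,-1,0,-1,0,0,-1,0,-1,0,0,-1,0,-1,0,0,-1,0,-1,0,0,-1,0,-1,0,0,-1,0])

```text
time: 13.35
position: [0.4328, 0.1389, 0.3073]
tool_rot: [0.963, -0.271, -0.001, 0.0]
ft_force: [0.3, -0.7, -1.0]
grip_width: 0.0218
grip_force: 40.0
```

Request:
play_rows(steps=[-1,0,0,-1,0,-1,0.37,0.91,0,0,-1,0.37,0.91,0,0,-1,0.37,0.91,0,0,-1,0.37,0.91,0,0,-1,0.37,0.91,0,0,-1,0.37,0.91,0,0,-1,0.37,0.91,0,0,-1,0.37,0.91,0,0,-1,0.37,0.91,0,0])

```text
time: 14.35
position: [0.3897, -0.1235, 0.336]
tool_rot: [0.963, -0.271, -0.001, -0.0]
ft_force: [1.6, 0.5, -1.4]
grip_width: 0.0214
grip_force: 40.0
```

Request:
play_rows(steps=[-1,0.37,0.91,0,0,-1,0.37,0.91,0,0,-1,0.37,0.91,0,0,-1,0.37,0.91,0,0,-1,0,0,0,-1,-1,0,0,0,-1,-1,0,0,0,-1,-1,0,0,0,-0.2,-1,0,0,0,0,-1,0,0,0,0])

```text
time: 15.35
position: [0.3715, -0.2388, 0.3364]
tool_rot: [0.993, -0.115, -0.0, -0.0]
ft_force: [-0.5, -0.0, -1.3]
grip_width: 0.022
grip_force: 40.0
```

Request:
play_rows(steps=[-1,0,0,1,0,-1,0,0,1,0,-1,0,0,1,0,-1,0,0,1,0,-1,0,0,1,0,-1,0,0,0,0,-1,0,0,0,0,-1,0,0,0,0,-1,0,0,0,0,-1,0,0,0,0])

```text
time: 16.35
position: [0.3723, -0.2397, 0.1877]
tool_rot: [0.993, -0.114, 0.001, 0.001]
ft_force: [-0.2, -0.1, -0.4]
grip_width: 0.022
grip_force: 40.0
```

```bash
python3 - <<'E'
from h import *
import pickle
np.set_printoptions(precision=4,suppress=True)
c=cam('wrist');t=cam('top');pickle.dump((c,t),open('C4.pkl','wb'))
o=robot.get_obs();print(o['time'],o['position'],R.from_quat(o['tool_rot']).as_matrix())
print('wire px predicted',proj(c,[(0.4906,-0.2674,.024)]))
C=pickle.load(open('C0.pkl','rb'))
print('pencil',onz(C['top'],[(325,348),(398,328)],0.003),'bottle base',onz(C['scene'],[(322,233)],0),'bottle top',tri(C['top'],[(301,247)],C['scene'],[(326,167)]))
I=cv2.resize(c['image'][0:240,130:450],(800,600),interpolation=cv2.INTER_CUBIC)
cv2.imwrite('pics/w4.png',I[:,:,::-1])
E
```

```text
16.45 [ 0.372  -0.2394  0.1873] [[ 0.9739 -0.2272  0.0012]
 [-0.2272 -0.9739 -0.0013]
 [ 0.0015  0.001  -1.    ]]
wire px predicted [[276.736   72.8561]]
pencil [[ 0.2629 -0.1742  0.003 ]
 [ 0.3121 -0.3464  0.003 ]] bottle base [[ 0.4529 -0.0862 -0.    ]] bottle top [[ 0.4741 -0.1044  0.2138  0.0001]]
```

View pics/w4.png

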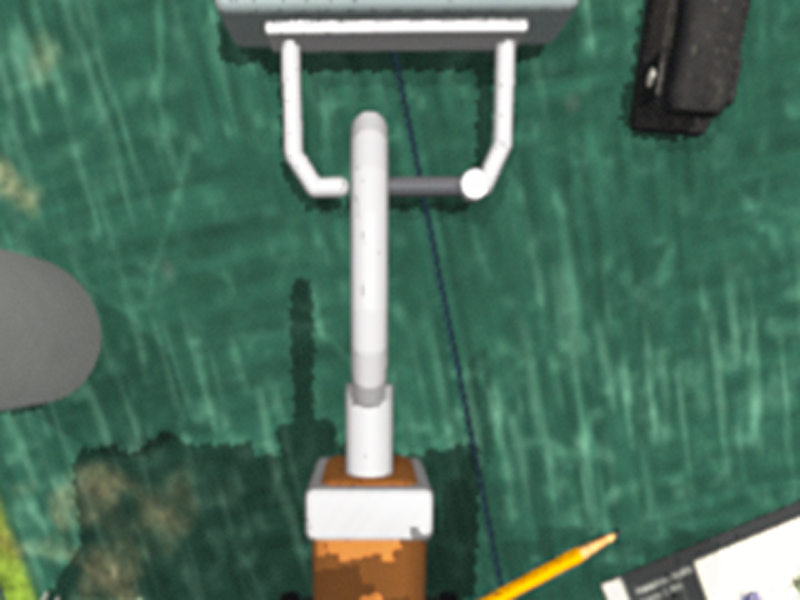

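The picture shows the eye over the hook. The nose end is at (348,186), the gate runs dark to its hinge at (475,184), and the mouth is therefore at about (369,186). The eye tip is at (369,112), and the bottle is clear on the left.

```bash
python3 - <<'E'
from h import *
import pickle
np.set_printoptions(precision=4,suppress=True)
c,t=pickle.load(open('C4.pkl','rb'))
o=robot.get_obs();T=R.from_quat(o['tool_rot']).as_matrix();p=o['position']
f=lambda a:np.array(a,float)/2.5+[129.7,-.3]
print('tip,coll',(onz(c,f([(369.5,112),(369.5,390)]),.203)-p)@T)
m=onz(c,f([(369.5,186),(348,186),(475,184)]),.024)
print('mouth',m,(m-p)@T)
s=onz(c,f([(291,110),(507,110)]),.024);print('sides',(s-p)@T)
E
```

```text
tip,coll [[ 0.1057  0.0005 -0.0155]
 [ 0.0575  0.0005 -0.0156]]
mouth [[ 0.4893 -0.2679  0.024 ]
 [ 0.4912 -0.2596  0.024 ]
 [ 0.4806 -0.3089  0.024 ]] [[ 0.1205  0.0009  0.1635]
 [ 0.1205 -0.0076  0.1635]
 [ 0.1213  0.0428  0.1636]]
sides [[ 0.1479 -0.0295  0.1635]
 [ 0.148   0.0544  0.1636]]
```

Request:
play_rows(steps=[-1,0,0,1,0,-1,0,0,1,0,-1,0,0,1,0,-1,0,0,1,0,-1,0,0,1,0,-1,0,0,0.7,0,-1,0,0,0.25,0,-1,0,0,0,0,-1,0,0,0,0,-1,0,0,0,0])

```text
time: 17.45
position: [0.3722, -0.2397, 0.0088]
tool_rot: [0.993, -0.114, 0.001, 0.001]
ft_force: [-0.2, -0.8, -2.5]
grip_width: 0.0218
grip_force: 40.0
```

Request:
play_rows(steps=[-1,0.2,0,0,0,-1,0.2,0,0,0,-1,0.2,0,0,0,-1,0.2,0,0,0,-1,0.2,0,0,0,-1,0.2,0,0,0,-1,0.2,0,0,0,-1,0.2,0,0,0,-1,0,0,0,0,-1,0,0,0,0])

```text
time: 18.45
position: [0.4194, -0.2508, 0.0082]
tool_rot: [0.993, -0.114, 0.001, 0.001]
ft_force: [0.9, -0.2, -1.7]
grip_width: 0.0216
grip_force: 40.0
```

Request:
play_rows(steps=[-1,0.2,0,0,0,-1,0.1,0,0,0,-1,0,0,0,0,-1,0,0,0,0,-1,0,0,0,0,-1,0,0,0,0,-1,0,0,0,0,-1,0,0,0,0,-1,0,0,0,0,-1,0,0,0,0])

```text
time: 19.45
position: [0.4272, -0.252, 0.008]
tool_rot: [0.993, -0.114, -0.0, -0.0]
ft_force: [0.1, 0.7, -1.3]
grip_width: 0.0221
grip_force: 40.0
```

```bash
python3 - <<'E'
from h import *
import pickle
np.set_printoptions(precision=4,suppress=True)
c=cam('wrist');pickle.dump(c,open('C5.pkl','wb'))
o=robot.get_obs();print(o['time'],o['position'],o['ft_force'])
I=cv2.resize(c['image'][0:210,140:420],(800,600),interpolation=cv2.INTER_CUBIC)
I=np.clip(I.astype(float)*1.4,0,255).astype(np.uint8)
cv2.imwrite('pics/w5.png',I[:,:,::-1])
E
```

```text
19.5 [ 0.4272 -0.252   0.008 ] [ 0.8169  0.1546 -1.0078]
```

View pics/w5.png

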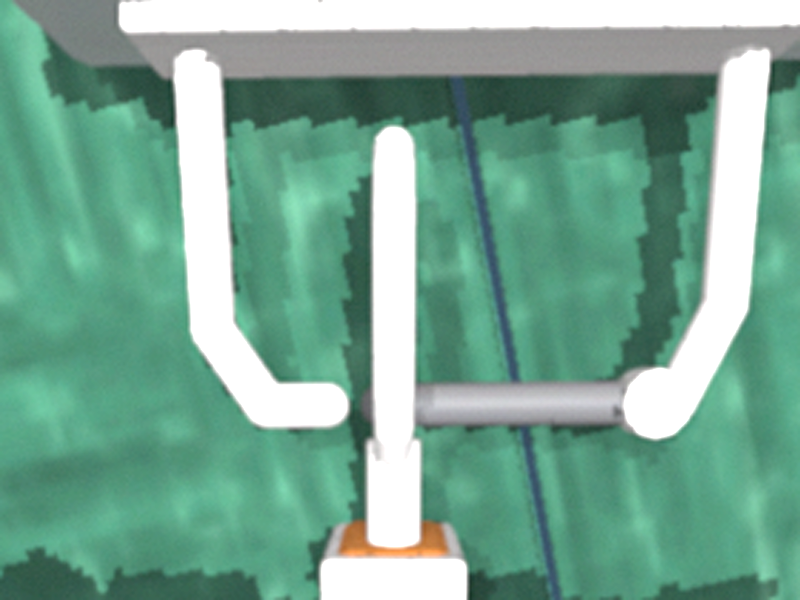

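The gate is shut through the eye: its tip shows at (367,405) on the nose side and the rest runs from (418,402) to the hinge at (655,403). I'll back off a little for slack, set the tally down and release.

Request:
play_rows(steps=[-1,-0.17,0,0,0,-1,-0.17,0,0,0,-1,0,0,0.04,0,-1,0,0,0,0,-0.8,0,0,0,0,-0.4,0,0,0,0,-0.2,0,0,0,0,-0.1,0,0,0,0,-0.1,0,0,0,0,-0.1,0,0,0,0])

```text
time: 20.5
position: [0.4173, -0.2497, 0.0069]
tool_rot: [0.993, -0.114, 0.0, 0.0]
ft_force: [-0.6, 0.5, -0.5]
grip_width: 0.0383
grip_force: 0.0
```

Request:
play_rows(steps=[-0.1,0,0,-0.3,0,-0.1,0,0,-0.6,0,-0.1,0,0,-1,0,-0.1,0,0,-1,0,-0.1,0,0,-1,0,-0.1,0,0,-1,0,-0.1,0,0,-1,0,-0.1,0,0,0,0,-0.1,0,0,0,0,-0.1,0,0,0,0])

```text
time: 21.5
position: [0.4165, -0.249, 0.1832]
tool_rot: [0.993, -0.114, -0.001, -0.001]
ft_force: [0.3, -0.3, -1.0]
grip_width: 0.0392
grip_force: 0.0
```

```bash
python3 - <<'E'
from h import *
c=cam('wrist');t=cam('top')
o=robot.get_obs();print(o['time'],o['position'],o['ft_force'],o['grip_width'])
a=cv2.resize(c['image'][0:240,120:440],(400,300),interpolation=cv2.INTER_CUBIC)
b=cv2.resize(t['image'][150:300,120:470],(700,300),interpolation=cv2.INTER_CUBIC)
I=np.zeros((600,700,3),np.uint8);I[:300,:400]=a;I[300:]=b
cv2.imwrite('pics/w6.png',I[:,:,::-1])
E
```

```text
21.6 [ 0.41646318 -0.24900838  0.18271445] [-0.11745023  0.44486528  0.30704724] 0.03910800625059591
```

View pics/w6.png

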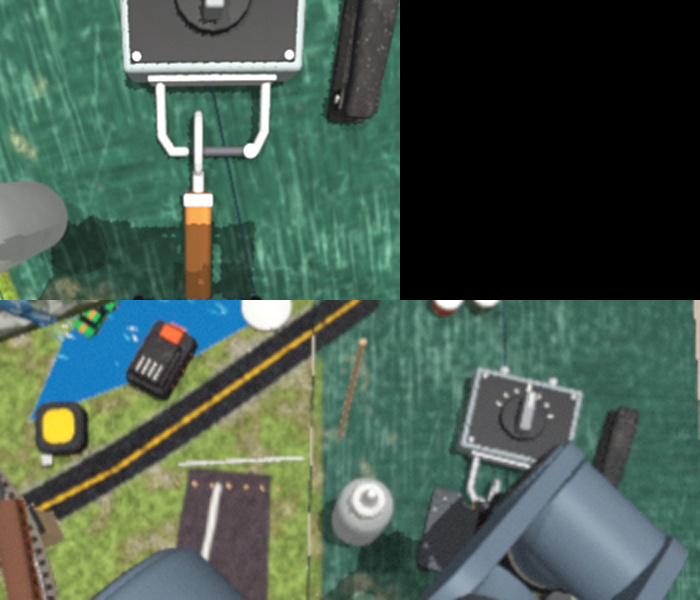

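The tally is clipped in the shut gate, with its eye tip at (198,113) and the gate at (228,151). It lies released and upright on its base, the dial is at off, and the battery, tape measure, bottle and stapler haven't moved. Handing in.

```bash
python3 -c "
from rig import robot
print(robot.hand_in())"
```

```text
the job is handed in; nothing more can be done
None
```

The job is handed in: the dial was turned back one click to off first, then the tally was clipped through the shut gate and left on its base, with the battery, tape measure, glue bottle and stapler untouched, in about 22 s.

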